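Load the sweep-tray bottle caddy and lock it one hole along its rail

TASK

The bottle caddy in the sweep tray is to be loaded and moved up one stop: first stand the white bottle with the blue cap upright in the middle of the empty half of the blue sliding shelf, beside the white pot, and let go of it. Then grip the black plunger knob, pull it up to free the lock pin, slide the shelf along its rail to the very next hole on the left and let the pin go fully home. Finish while still gripping the knob with the pin seated; bottle and pot must stay standing on their halves of the shelf, and the red-capped bottle, the teal pliers and the steel block must be left where they are.

Things in the scene. Friction and masses are not known exactly. Their poses are not given: they have to be found in the camera images.
- bottle (a point): Centre, half-way up, of the loose white bottle with a dark blue cap and a red-and-white label: body a cylinder of 42 mm diameter from its underside to 71 mm, cap 26 mm diameter above that, 85 mm tall in all, about 90 g. It starts standing on the tray; the point is 42.5 mm above its underside; its z axis is the bottle's axis.
- red_cap (a point): Centre (30 mm up) of the other loose bottle, pale yellow with a red cap, 32 mm diameter, 60 mm tall, standing on the tray; not to be disturbed. It and the blue-capped bottle stand one near the tray's left and one near its right front corner, either way round.
- empty_half (a point): Middle of the empty half of the blue shelf, on its rubber mat, 22 mm above the tray; moves with the shelf. Axes: y along the rail to the left (way to slide), x across the shelf away from the rail, z up. Mat 90 mm (x) by 168 mm (y), both halves; lip 7 mm high at left, right and far side, 43 mm from the point to the left, 46 mm to the far side. Knob axis at x -68, y -43 mm from the point.
- pot_half (a point): Middle of the right half of the shelf, on the mat, 86 mm to the right of empty_half; the white pot starts near it. Axes as empty_half. On the rail's side of the shelf, 47 mm from these two points, is the blue sleeve that rides on the rail: 42 mm wide in x, 54 mm long in y, top 42 mm above the tray.
- pot_centre (a point): Centre of the loose white plastic pot, 42 mm diameter at its rim, 34 mm tall, 30 g, standing on the shelf; the point is 17 mm above its underside; its z axis is the pot's axis.
- knob (a point): Centre of the black plunger knob over the sleeve: upright cylinder, 26 mm diameter, 30 mm high. With the pin home the point is 70 mm above the tray (knob from 55 to 85 mm); below it a steel barrel, 19 mm across, stands on the sleeve's top. The knob moves straight up and does not turn; moved along the rail it takes the shelf with it. Axes as empty_half.
- plunger (a joint): Lift of the spring lock pin and its knob, m: 0 = home, pin nose 6 mm down in the tube; clear of the hole above 0.0065; stop at 0.011. The spring pulls down with 5 N at 0, 8.5 N at 0.010. Let go between holes, the pin rests on the tube at about 0.006 and drops in by itself at the next hole (8 mm pin, round nose, 10 mm hole).
- carriage (a joint): Place of sleeve and shelf along the rail, m, growing to the left (y of empty_half): 0 = the hole where it starts, 0.04 = the next hole to the left; other holes at -0.04 and 0.08. Pin home: 1 mm of play each way. Pin up: it slides with 1 to 2 N.
- rail: The fixed rail: an aluminium box tube 30 mm wide with its top 34 mm above the tray and four 10 mm holes 40 mm apart, between two black end blocks, 252 mm long over all, 37 mm high, their feet 78 mm wide. Origin under its middle on the tray; y along the rail to the left, x towards the shelf's side, z up.
- pliers: Loose flat-nose pliers with teal handles, 149 mm long, lying on the tray; origin under the middle. Not to be disturbed.
- block: Loose square steel bench block 75 x 75 x 22 mm lying on the tray to the left of the shelf; origin under its centre. Not to be disturbed.
- bench_pin: The fixed wooden bench pin that juts out over the left part of the tray: a board 266 x 80 x 22 mm, origin at the centre of its underside, 355 mm above the tray, x along the board. Its tip comes to about 0.46 m ahead of and 0.20 m to the left of the robot; keep wrist and gripper clear of it (swing past it drawn in).
Things that resemble listed ones, but are neither listed nor needed, are in the scene too. What is shaped like the part that bears bottle but orange is not meant.

How it is judged:
By the outcome, as a careful person would: the job done as asked, in the order asked, and still so for the second after the job is handed in, while the arm keeps its last pose, push and grip.
It also fails if it takes over 50 s, if anything falls off the work surface, if the arm or the gripper's body presses on something with over 40 N, if the wrist force passes 120 N, or if a joint passes its speed limit or range.

ROBOT

A 6-joint arm with a two-finger parallel gripper is mounted at the origin on a cart in front of the work surface, level with it; the furniture and walls round the work are solid. World frame = base frame: x ahead of the robot, y to its left, z up, the work surface at z = 0. Lengths are in m, angles in rad, forces in N, time in s.
With the tool pointing down it reaches from about 0.35 to 0.975 m from the base axis. Payload 4.9 kg.
Tool frame: the origin (TCP) lies midway between the tips of the shut fingers; the grasp point (between the pads) lies ctrl.tcp_to_grasp behind it (ctrl.tcp_to_grasp is the distance from the TCP to the grasp point, in m); z points along the fingers, y is the direction in which the jaws open and shut (so a half turn about z gives the same grasp; the last joint's range is limited). The gripper opens to 85 mm and grips with 20 to 120 N. Pads are 22 mm wide; open, the fingers measure 114 mm over their backs; the gripper's body (76 mm by 85 mm) begins 54 mm behind the grasp point. The pads swing forward as they close: fully open they stand 13 mm farther back than shut.
Start: joints at [1.142, 0.053, 1.613, -0, 1.476, -0.119], TCP at [0.191, 0.595, 0.231] pointing down, gripper open.
Joint ranges: [-3.01, 3.01], [-1.01, 2.22], [0.06, 2.58], [-1.02, 4.17], [0.09, 2.62], [-3.14, 3.14]. Speed limits (rad/s): [2.57, 2.57, 3.14, 3.14, 3.14, 3.14].

INTERFACE

Orientations are given as a rotation vector (axis times angle).
In Python, from station import ctrl, get_image, calibration, finish_job, models gives the robot as it stands.
- The arm moves only by the shell command python3 -m creep 'ROWS' [FORCE]. ROWS is JSON, a list of rows, each a list of 7 numbers: the opening, from 0 (shut) to 1 (fully open), then the shift along the tool's x, y, z in m, then the turn, a rotation vector about the tool's x, y, z in degrees. A call has 1 to 20 rows; each row shifts and turns the commanded pose from where the row before left it, along the tool's axes as they then stand; what a row does not reach is not made up. A row lasts 1/10 s, in which the tool goes at most 50 mm and 8.59 degrees, less where a joint would pass 70% of its speed; a pose out of reach is approached as far as the arm can. A call with a gripper value outside its range is refused whole. The fingers move at their own pace and stop on an object; FORCE is the grip in N (left out, the last holds). Time passes only in rows, so rows that do not move let the fingers close. It gives the time, the measured TCP pose, the force and the opening at its end, in the units of the state.
- ctrl.get_obs(): the state, without advancing time (a new reading comes with each control period).
- get_image(name): name is "scene" or "top" or "wrist"; returns the picture (420x560x3 uint8, red, green, blue); there is no depth.
- calibration(name): a dict with "mtx" (3x3 intrinsics, pixels), "R" (3x3) and "t" (3): a world point X has camera coordinates R X + t. Camera axes: x right, y down, z forward; pixel columns grow to the right and rows downward; lengths in m; the calibration is good to about 2 mm. A picture is of the moment at which its call begins: read the wrist's pose just before it. calibration takes no time and is no camera call; for the wrist camera it gives the pose at the moment of the call.
- finish_job(): hands the job in, once; it reports no verdict.
Trained networks look in the newest picture that a camera, given by its name, has taken for a name from the list of things; names that differ only in an ending like _2 or _b are one class to them, and where a whole thing is asked for, a point or a joint stands for the part that bears it (a point fixed in the world has none). Each returns a list of dicts, best first, with "conf" (0 to 1); they miss things now and then, are a little off and sometimes report something else, mostly with a low value. They report only what shows in the picture. A call takes as long as a camera call. They do not tell look-alikes from the thing itself.
- models.search_frame(camera, name): "extent" ([left, top, right, bottom] in pixels, round what is visible of it).
The state is a dict: "t": time; "q": joint angles; "dq": joint speeds; "effort": joint torques, N m; "tool_pos": TCP position; "tool_rot": TCP orientation; "contact_force": force on the tool from outside, world axes, zero at the start; "wrist_torque": the same for the moment, N m; "opening": finger opening in m.
Only numpy, scipy, OpenCV 4.12 (cv2) and the standard library are available. Lean on these libraries where they do the work, as an engineer would, in place of code of your own. Each camera call takes 0.05 s, during which the arm holds its last target. There are 200 camera calls.

## Working session

There is one attempt and no reset: what is moved stays moved. The work goes in short steps, Python scripts to look and compute and a shell command to move; the robot and the scene stay as the last step left them, time stands still between calls to the robot, and variables do not carry over. Pictures are saved under pics/ and viewed, about 8 in all and at most 12, crops included, and the job is handed in when it is done.

```bash
ls; mkdir -p pics; python3 - <<'E'
from station import ctrl,get_image,calibration,models
import cv2,numpy as np
print(ctrl.get_obs(), ctrl.tcp_to_grasp)
for c in ["scene","top"]:
    im=get_image(c); cv2.imwrite(f"pics/{c}0.png",im[:,:,::-1])
    k=calibration(c); print(c,np.round(k["mtx"],1).tolist(),"cam at",np.round(-k["R"].T@k["t"],3),np.round(k["R"],3).tolist())
    for n in ["bottle","red_cap","knob","pot_centre","empty_half","rail","block","pliers","bench_pin"]:
        print(c,n,[(np.round(d["extent"]).tolist(),round(d["conf"],2)) for d in models.search_frame(c,n)][:3])
E
```

```text
pics
{'t': 0.0, 'q': array([ 1.14200811e+00,  5.33549101e-02,  1.61430893e+00, -1.70337628e-05,
        1.47600739e+00, -1.18990277e-01]), 'dq': array([-1.11115674e-03,  4.72890439e-05, -1.36833991e-03, -5.98681564e-04,
       -9.42038946e-04,  2.79016458e-04]), 'effort': array([-4.71520798e-04, -3.93687379e+01, -3.70174813e+01, -1.75153973e-04,
        6.99718090e-03, -4.64457145e-06]), 'tool_pos': array([0.19027507, 0.59466857, 0.23005532]), 'tool_rot': array([-0.48459879, -3.10343824,  0.00314997]), 'contact_force': array([-0.49756046, -0.02741128,  0.54433813]), 'wrist_torque': array([-0.01648105, -0.01393311,  0.04807553]), 'opening': 0.08573516048313391} 0.0187
scene [[425.1, 0.0, 278.4], [0.0, 425.1, 212.7], [0.0, 0.0, 1.0]] cam at [ 0.085 -0.353  0.919] [[0.748, -0.663, -0.001], [-0.511, -0.576, -0.638], [0.423, 0.478, -0.77]]
scene bottle [([188.0, 222.0, 205.0, 245.0], 0.92), ([307.0, 204.0, 324.0, 229.0], 0.77)]
scene red_cap [([311.0, 324.0, 325.0, 351.0], 0.8)]
scene knob [([328.0, 275.0, 341.0, 292.0], 0.64)]
scene pot_centre [([360.0, 274.0, 380.0, 297.0], 0.82)]
scene empty_half [([316.0, 246.0, 392.0, 317.0], 0.75)]
scene rail [([284.0, 244.0, 396.0, 337.0], 0.64)]
scene block [([261.0, 204.0, 297.0, 235.0], 0.64)]
scene pliers [([224.0, 250.0, 265.0, 294.0], 0.92)]
scene bench_pin []
top [[541.0, 0.0, 279.8], [0.0, 541.0, 207.7], [0.0, 0.0, 1.0]] cam at [0.292 0.097 1.427] [[0.029, -0.999, 0.027], [-0.986, -0.033, -0.163], [0.164, -0.022, -0.986]]
top bottle [([255.0, 153.0, 268.0, 173.0], 0.79), ([184.0, 260.0, 202.0, 275.0], 0.56)]
top red_cap []
top knob [([326.0, 206.0, 338.0, 218.0], 0.45)]
top pot_centre [([341.0, 182.0, 358.0, 198.0], 0.6)]
top empty_half [([298.0, 170.0, 367.0, 227.0], 0.82)]
top rail [([273.0, 170.0, 371.0, 234.0], 0.63)]
top block [([215.0, 176.0, 246.0, 204.0], 0.63)]
top pliers [([227.0, 250.0, 277.0, 262.0], 0.92)]
top bench_pin []
```

View pics/scene0.png

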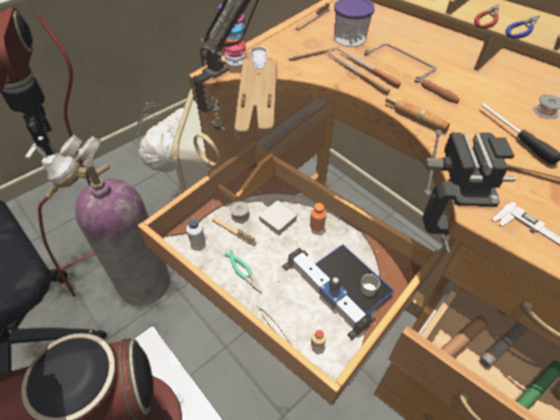

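View pics/top0.png

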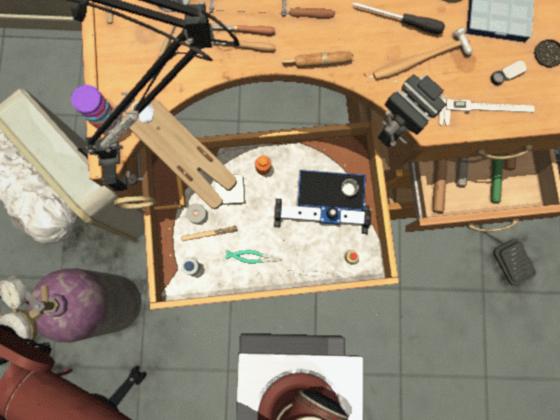

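The scene and top views agree: the blue-capped bottle is at scene (196,234) and top (193,267), near the tray's left front corner. The orange one at top (262,163) is a decoy. The shelf has the knob at top (332,212) and the pot at (350,189). The rail is on the robot's side of the shelf.

```bash
cat > h.py <<'E'
import numpy as np,cv2
from station import ctrl,get_image,calibration,models
from scipy.spatial.transform import Rotation as Ro
def proj(k,X): 
    p=k["mtx"]@(k["R"]@np.asarray(X,float)+k["t"]); return p[:2]/p[2]
def ray(k,uv):
    d=k["R"].T@np.linalg.solve(k["mtx"],[uv[0],uv[1],1.]); return -k["R"].T@k["t"],d/np.linalg.norm(d)
def atz(k,uv,z):
    c,d=ray(k,uv); return c+d*(z-c[2])/d[2]
def tri(pairs):
    A=np.zeros((3,3));b=np.zeros(3);
    for k,uv in pairs:
        c,d=ray(k,uv);M=np.eye(3)-np.outer(d,d);A+=M;b+=M@c
    X=np.linalg.solve(A,b); return X,[np.round(proj(k,X)-uv,1) for k,uv in pairs]
def mid(e): return np.array([(e[0]+e[2])/2,(e[1]+e[3])/2])
E
python3 - <<'E'
from h import *
s,t=calibration("scene"),calibration("top")
for n,a,b in [("bottle",(196.5,233.5),(193,267.5)),("knob",(334.5,283.5),(332,212)),("pot",(370,285.5),(349.5,190)),("block",(279,219.5),(230.5,190)),("redcap",(318,337.5),(352,257)),("plier",(244.5,272),(252,256)),("railL",(295,258),(279,213)),("railR",(361,324),(365,217))]:
    X,r=tri([(s,a),(t,b)]); print(n,np.round(X,3),r)
o=ctrl.get_obs(); print(Ro.from_rotvec(o["tool_rot"]).as_matrix().round(3))
im=get_image("wrist"); cv2.imwrite("pics/w0.png",im[:,:,::-1]); k=calibration("wrist"); print(k["R"].round(3),(-k["R"].T@k["t"]).round(3),k["mtx"].round(0))
for c in("scene","top"):
    im=get_image(c); print(proj(calibration(c),o["tool_pos"]))
im=cv2.imread("pics/top0.png")[150:290,150:390];cv2.imwrite("pics/c.png",cv2.resize(im,(800,467),interpolation=2))
E
```

```text
bottle [0.362 0.281 0.041] [array([-0.4,  0.1]), array([ 0.2, -0.4])]
knob [ 0.511 -0.067  0.067] [array([ 0.5, -0.1]), array([-0.3,  0.3])]
pot [ 0.576 -0.117  0.045] [array([-1. ,  0.1]), array([ 0.6, -0.7])]
block [0.573 0.198 0.002] [array([-0.3,  0.1]), array([ 0.2, -0.2])]
redcap [ 0.401 -0.125  0.035] [array([-0.1,  0. ]), array([ 0.1, -0.1])]
plier [ 0.399  0.134 -0.008] [array([-0.3,  0.1]), array([ 0.2, -0.3])]
railL [0.512 0.067 0.02 ] [array([-0.,  0.]), array([ 0., -0.])]
railR [ 0.509 -0.161  0.009] [array([ 0.9, -0.1]), array([-0.5,  0.6])]
[[-0.952  0.305  0.   ]
 [ 0.305  0.952  0.   ]
 [-0.     0.    -1.   ]]
[[ 0.304  0.953  0.001]
 [ 0.909 -0.291  0.297]
 [ 0.284 -0.09  -0.955]] [0.118 0.618 0.373] [[310.   0. 286.]
 [  0. 310. 215.]
 [  0.   0.   1.]]
[ 51.19302131 146.1636965 ]
[ 29.12030198 338.682849  ]
```

View pics/c.png

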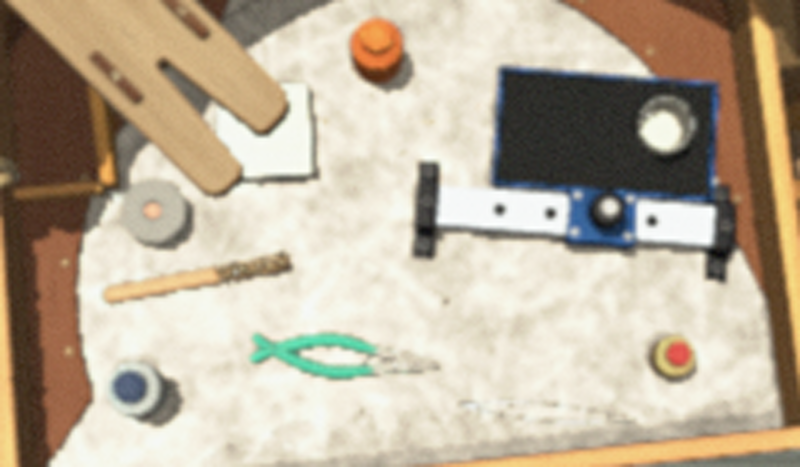

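View pics/w0.png

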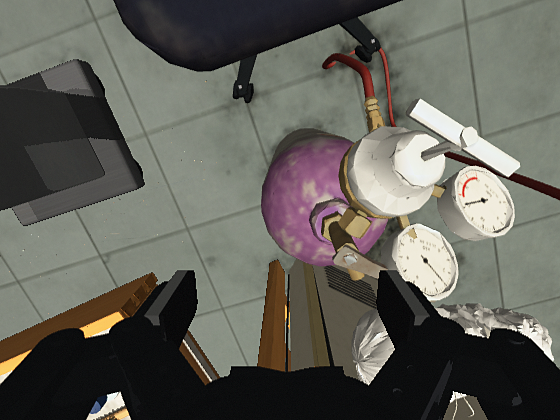

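```bash
python3 -m creep '[[1,-0.0325,-0.0308,0.01,0,0,0],[1,-0.0325,-0.0308,0.01,0,0,0],[1,-0.0325,-0.0308,0.01,0,0,0],[1,-0.0325,-0.0308,0.01,0,0,0],[1,-0.0325,-0.0308,0.01,0,0,0],[1,-0.0325,-0.0308,0.01,0,0,0],[1,-0.0325,-0.0308,0.01,0,0,0],[1,-0.0325,-0.0308,0.01,0,0,0],[1,0,0,0,0,0,0],[1,0,0,0,0,0,0]]' 40
cat >> h.py <<'E'
def d(target,o=None):
    o=o or ctrl.get_obs(); R=Ro.from_rotvec(o["tool_rot"]).as_matrix()
    return (R.T@(np.asarray(target)-o["tool_pos"])).round(4)
E
python3 - <<'E'
from h import *
o=ctrl.get_obs(); k=calibration("wrist"); im=get_image("wrist"); cv2.imwrite("pics/w1.png",im[:,:,::-1])
print(o["tool_pos"].round(4),Ro.from_rotvec(o["tool_rot"]).as_matrix().round(3).tolist(),o["contact_force"].round(1))
for e in models.search_frame("wrist","bottle"): print(e)
print("bottle expected px",proj(k,[.362,.281,.0425]),proj(k,[.362,.281,.085]), (-k["R"].T@k["t"]).round(3))
for n in ("block","pliers","red_cap"): print(n,models.search_frame("wrist",n)[:1])
E
```

```text
t: 2.15
tool_pos: [0.3634, 0.2806, 0.1513]
tool_rot: [-0.489, -3.103, -0.001]
contact_force: [0.3, 0.4, -0.4]
opening: 0.0855
[0.3634 0.2806 0.1513] [[-0.952, 0.307, -0.0], [0.307, 0.952, 0.0], [0.0, 0.0, -1.0]] [ 0.3  0.4 -0.4]
{'extent': [271.4, 177.3, 322.2, 244.4], 'conf': 0.97}
{'extent': [97.3, 414.6, 124.1, 417.2], 'conf': 0.42}
bottle expected px [286.1029366  211.39305729] [286.10267503 228.54287739] [0.291 0.304 0.293]
block [{'extent': [258.1, 352.9, 300.4, 370.2], 'conf': 0.61}]
pliers [{'extent': [91.2, 245.9, 233.1, 293.8], 'conf': 0.64}]
red_cap []
```

View pics/w1.png

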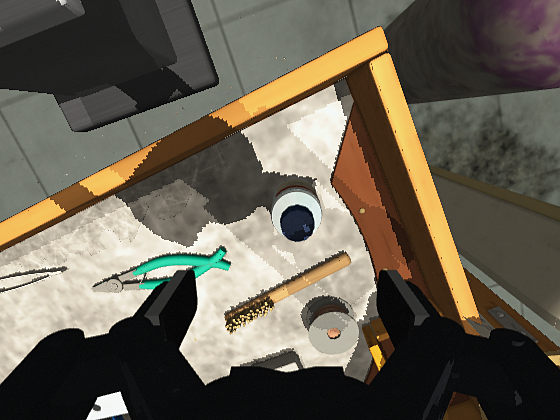

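The wrist view shows the blue cap at about (298,223), bottle body x 271–322. That is a little to the right of the predicted (286,228).

```bash
python3 - <<'E'
from h import *
k=calibration("wrist"); im=cv2.imread("pics/w1.png")[150:280,240:350]
hsv=cv2.cvtColor(im,cv2.COLOR_BGR2HSV); m=((hsv[...,0]>105)&(hsv[...,0]<130)&(hsv[...,1]>80)&(hsv[...,2]<140)).astype(np.uint8)
n,l,st,c=cv2.connectedComponentsWithStats(m); i=1+st[1:,4].argmax(); print(st[i],c[i]+[240,150])
x,y,w,h,_=st[i]; uv=(240+x+w/2,150+y+h/2)
X=atz(k,uv,.081); print(X.round(4)); print(atz(k,(296.8,212),.071).round(4)); print(d([X[0],X[1],.031]))
E
```

```text
[ 40  55  34  37 947] [296.76451954 222.93558606]
[0.3616 0.291  0.081 ]
[0.3563 0.2928 0.071 ]
[0.0037 0.0077 0.1208]
```

```bash
python3 -m creep '[[1,0.005,0.009,0.01,0,0,0],[1,0,0,0.03,0,0,0],[1,0,0,0.03,0,0,0],[1,0,0,0.03,0,0,0],[1,0,0,0.02,0,0,0],[1,0,0,0,0,0,0],[0.4,0,0,0,0,0,0],[0.3,0,0,0,0,0,0],[0.3,0,0,0,0,0,0],[0.3,0,0,0,0,0,0],[0.3,0,0,0,0,0,0],[0.3,0,0,0,0,0,0]]' 40
python3 - <<'E'
from h import *
im=get_image("wrist"); cv2.imwrite("pics/w2.png",im[:,:,::-1])
print(ctrl.get_obs()["opening"])
E
```

```text
t: 3.6
tool_pos: [0.3623, 0.2922, 0.0331]
tool_rot: [0.485, 3.102, 0.004]
contact_force: [-1.1, 1.8, 5.9]
opening: 0.0411
0.041171038232060406
```

```bash
python3 -m creep '[[0.3,0,0,-0.02,0,0,0],[0.3,0,0,-0.03,0,0,0],[0.3,0,0,-0.035,0,0,0],[0.3,0,0,-0.035,0,0,0],[0.3,-0.014,-0.036,0,0,0,0],[0.3,-0.014,-0.036,0,0,0,0],[0.3,-0.014,-0.036,0,0,0,0],[0.3,-0.014,-0.036,0,0,0,0],[0.3,-0.014,-0.036,0,0,0,0],[0.3,-0.014,-0.036,0,0,0,0],[0.3,-0.014,-0.036,0,0,0,0],[0.3,-0.014,-0.036,0,0,0,0],[0.3,0,0,0,0,0,-6],[0.3,0,0,0,0,0,-6],[0.3,0,0,0,0,0,-6],[0.3,0,0,0,0,0,0]]'
python3 - <<'E'
from h import *
o=ctrl.get_obs();k=calibration("wrist"); im=get_image("wrist"); cv2.imwrite("pics/w3.png",im[:,:,::-1])
print(o["opening"],o["tool_pos"],Ro.from_rotvec(o["tool_rot"]).as_matrix().round(3).tolist())
for n in ("knob","empty_half","pot_centre","rail"): print(n,[(np.round(e["extent"]).tolist(),round(e["conf"],2)) for e in models.search_frame("wrist",n)])
for X in ([.511,-.067,.07],[.579,-.024,.022],[.576,-.117,.039]): print(proj(k,X))
E
```

```text
t: 5.25
tool_pos: [0.3796, -0.0172, 0.1511]
tool_rot: [0.005, -3.141, -0.0]
contact_force: [-0.8, 0.1, 0.3]
opening: 0.0414
0.04141705060565887 [ 0.37959878 -0.01722222  0.15105649] [[-1.0, -0.003, -0.0], [-0.003, 1.0, 0.0], [0.0, 0.0, -1.0]]
knob [([233.0, 343.0, 246.0, 368.0], 0.59), ([156.0, 316.0, 324.0, 415.0], 0.53)]
empty_half [([444.0, 335.0, 524.0, 377.0], 0.37)]
pot_centre [([168.0, 381.0, 183.0, 412.0], 0.71), ([234.0, 340.0, 244.0, 366.0], 0.63)]
rail [([133.0, 282.0, 376.0, 416.0], 0.86)]
[229.15078197 364.16416722]
[279.20941463 381.44767547]
[189.49314924 392.1441232 ]
```

View pics/w3.png

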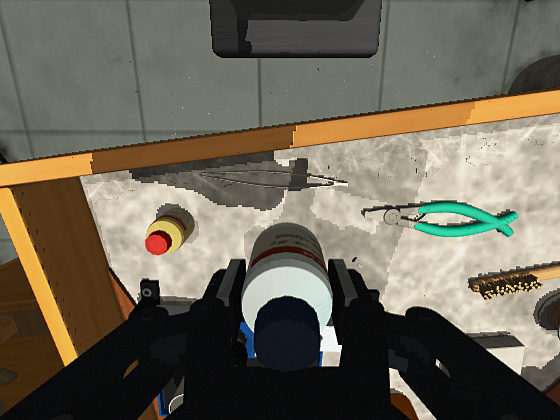

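The wrist view shows the bottle gripped upright and hides the shelf, so I'll refine the shelf pose from the mat in the first fixed-camera pictures.

```bash
python3 - <<'E'
from h import *
from scipy.optimize import least_squares
obs=[]
for c,(x0,y0,x1,y1) in (("top",(294,166,372,214)),("scene",(312,240,398,322))):
    im=cv2.imread(f"pics/{c}0.png")[y0:y1,x0:x1]; S=4
    g=cv2.resize(im,None,fx=S,fy=S,interpolation=cv2.INTER_CUBIC).astype(int)
    m=(g.max(2)<75).astype(np.uint8); m=cv2.morphologyEx(m,cv2.MORPH_OPEN,np.ones((7,7),np.uint8))
    n,l,st,_=cv2.connectedComponentsWithStats(m); i=1+st[1:,4].argmax()
    cs,_=cv2.findContours((l==i).astype(np.uint8),0,1); h=cv2.convexHull(max(cs,key=cv2.contourArea))
    q=cv2.approxPolyN(h,4,ensure_convex=True).reshape(4,2) if hasattr(cv2,"approxPolyN") else cv2.boxPoints(cv2.minAreaRect(h))
    q=(q+.5)/S-.5+[x0,y0]; k=calibration(c); print(c,q.round(1).tolist())
    W=np.array([atz(k,p,.022) for p in q])[:,:2]; print(W.round(4).tolist(),"ctr",W.mean(0).round(4)); 
    cen=W.mean(0); s=sorted(W.tolist(),key=lambda p:np.arctan2(p[1]-cen[1],p[0]-cen[0])); s=np.array(s)
    L=[np.linalg.norm(s[i]-s[i-1]) for i in range(4)]; print("sides",np.round(L,4), "yaw edges",[np.round(np.degrees(np.arctan2(*(s[i]-s[i-1]))),1) for i in range(4)])
E
```

```text
top [[364.6, 175.4], [361.6, 212.6], [298.4, 203.4], [300.6, 170.6]]
[[0.6206, -0.1589], [0.5196, -0.1513], [0.5388, 0.0165], [0.6276, 0.0125]] ctr [ 0.5766 -0.0703]
sides [0.1688 0.1013 0.1716 0.0889] yaw edges [np.float64(-173.5), np.float64(94.3), np.float64(2.3), np.float64(-87.5)]
scene [[391.1, 289.9], [374.1, 303.9], [360.4, 296.4], [381.9, 282.4]]
[[0.6202, -0.1528], [0.5616, -0.1499], [0.5523, -0.1157], [0.6197, -0.125]] ctr [ 0.5884 -0.1359]
sides [0.0355 0.0587 0.0278 0.068 ] yaw edges [np.float64(164.9), np.float64(92.8), np.float64(-1.1), np.float64(-82.2)]
```

```bash
python3 -m creep '[[0.3,-0.02,-0.001,0,0,0,0],[0.3,-0.04,-0.002,0,0,0,0],[0.3,-0.04,-0.002,0,0,0,0],[0.3,-0.04,-0.002,0,0,0,0],[0.3,-0.04,-0.002,0,0,0,0],[0.3,-0.022,-0.002,0,0,0,2.5],[0.3,0,0,0.02,0,0,0],[0.3,0,0,0.03,0,0,0],[0.3,0,0,0.02,0,0,0],[0.3,0,0,0,0,0,0],[0.3,0,0,0,0,0,0]]'
python3 - <<'E'
from h import *
o=ctrl.get_obs(); print(o["tool_pos"],o["contact_force"].round(1))
a=get_image("top")[140:260,260:400,::-1]; b=get_image("scene")[215:335,280:420,::-1]
cv2.imwrite("pics/p1.png",np.vstack([cv2.resize(x,(350,300),interpolation=2) for x in (a,b)]))
for c in("top","scene"):
  for n in ("bottle","pot_centre","knob"): print(c,n,[(np.round(e["extent"]).tolist(),round(e["conf"],2)) for e in models.search_frame(c,n)][:3])
k=calibration("scene");print(proj(k,[.5809,-.0283,.08]))
E
```

```text
t: 6.6
tool_pos: [0.5819, -0.027, 0.0813]
tool_rot: [-0.062, -3.14, -0.0]
contact_force: [-0.3, -0.1, -0.2]
opening: 0.0413
[ 0.58192563 -0.02702197  0.08133792] [-0.3 -0.1 -0.2]
top bottle [([332.0, 177.0, 366.0, 213.0], 0.71), ([254.0, 155.0, 271.0, 176.0], 0.57)]
top pot_centre []
top knob []
scene bottle [([308.0, 205.0, 327.0, 231.0], 0.67), ([337.0, 239.0, 354.0, 269.0], 0.66)]
scene pot_centre [([360.0, 273.0, 380.0, 296.0], 0.62)]
scene knob [([331.0, 275.0, 339.0, 289.0], 0.48)]
[344.22101018 252.76400861]
```

View pics/p1.png

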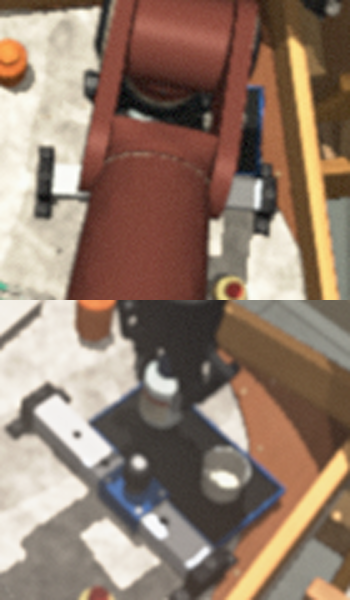

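The bottle hangs upright over the empty half at scene (345,255), and the pot stands at (370,285). I'll lower it now.

```bash
python3 -m creep '[[0.3,0,0,0.012,0,0,0],[0.3,0,0,0.008,0,0,0],[0.3,0,0,0.003,0,0,0],[0.3,0,0,0,0,0,0],[0.3,0,0,0,0,0,0]]'; python3 -m creep '[[0.3,0,0,0.002,0,0,0],[0.3,0,0,0,0,0,0]]'
```

```text
t: 7.5
tool_pos: [0.5819, -0.0271, 0.0581]
tool_rot: [-0.062, -3.141, -0.0]
contact_force: [-0.5, 0.3, -0.1]
opening: 0.0412
t: 7.7
tool_pos: [0.5821, -0.0272, 0.0564]
tool_rot: [0.062, 3.141, -0.0]
contact_force: [0.1, -0.3, -1.0]
opening: 0.0416
```

```bash
python3 -m creep '[[0.3,0,0,0.001,0,0,0],[0.3,0,0,0,0,0,0]]'; python3 -m creep '[[0.3,0,0,0.001,0,0,0],[0.3,0,0,0,0,0,0]]';
```

```text
t: 7.9
tool_pos: [0.5819, -0.0271, 0.0553]
tool_rot: [0.062, 3.141, -0.0]
contact_force: [-0.4, -0.0, -0.5]
opening: 0.041
t: 8.1
tool_pos: [0.5822, -0.0272, 0.0551]
tool_rot: [0.062, 3.141, -0.0]
contact_force: [-2.9, 0.6, 4.1]
opening: 0.041
```

```bash
python3 -m creep '[[0.55,0,0,0,0,0,0],[0.6,0,0,0,0,0,0],[0.7,0,0,0,0,0,0],[0.75,0,0,0,0,0,0],[0.75,0,0,-0.01,0,0,0],[0.75,0,0,-0.03,0,0,0],[0.75,0,0,-0.04,0,0,0],[0.75,0,0,-0.04,0,0,0],[0.75,0,0,0,0,0,0],[0.75,0,0,0,0,0,0]]'
python3 - <<'E'
from h import *
o=ctrl.get_obs();k=calibration("wrist"); im=get_image("wrist"); cv2.imwrite("pics/w4.png",im[:,:,::-1])
print(o["tool_pos"],Ro.from_rotvec(o["tool_rot"]).as_matrix().round(3).tolist())
for n in ("knob","bottle","empty_half","pot_centre"): print(n,[(np.round(e["extent"]).tolist(),round(e["conf"],2)) for e in models.search_frame("wrist",n)])
for X in ([.511,-.0685,.085],[.581,-.028,.107],[.576,-.117,.056]): print(proj(k,X))
E
```

```text
t: 9.1
tool_pos: [0.583, -0.0273, 0.1767]
tool_rot: [0.062, 3.137, -0.001]
contact_force: [0.4, 0.0, -0.5]
opening: 0.0641
[ 0.5829683  -0.02730891  0.17669775] [[-0.999, 0.039, 0.004], [0.039, 0.999, -0.001], [-0.004, -0.001, -1.0]]
knob [([216.0, 106.0, 247.0, 143.0], 0.8), ([147.0, 96.0, 337.0, 244.0], 0.58), ([471.0, 135.0, 558.0, 220.0], 0.24)]
bottle [([396.0, 218.0, 470.0, 285.0], 0.9), ([260.0, 182.0, 314.0, 244.0], 0.73)]
empty_half []
pot_centre [([165.0, 185.0, 220.0, 233.0], 0.7), ([213.0, 103.0, 253.0, 144.0], 0.61)]
[225.3155691  126.24833278]
[285.10378539 225.78802638]
[183.58817264 204.55964181]
```

View pics/w4.png

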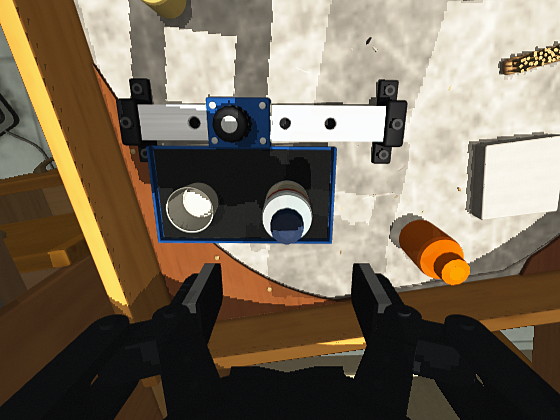

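The bottle stands in the middle of the empty half at (287,213) and the pot at (192,209). The knob is at about (231,124), and the next holes to its left are at (285,123) and (330,123).

```bash
python3 - <<'E'
from h import *
k=calibration("wrist")
for z in(.055,.07,.085): print(z,atz(k,(231.5,123.5),z).round(4))
H=np.array([atz(k,p,.034) for p in((195,122.5),(285,123),(330,123.3))]); print(H.round(4))
v=H[2]-H[0]; print("yaxis",v/np.linalg.norm(v), "hole0",H[1]-v/np.linalg.norm(v)*.04, H[0]+v/np.linalg.norm(v)*.04,"next",H[1])
o=ctrl.get_obs()
for h in(.15,.053): print(d([.511,-.068,h]))
E
```

```text
0.055 [ 0.5067 -0.0678  0.055 ]
0.07 [ 0.5066 -0.0653  0.07  ]
0.085 [ 0.5065 -0.0628  0.085 ]
[[ 0.5048 -0.1029  0.034 ]
 [ 0.5082 -0.0251  0.034 ]
 [ 0.5099  0.0138  0.034 ]]
yaxis [0.04415668 0.99902462 0.        ] hole0 [ 0.50642542 -0.065044    0.034     ] [ 0.50654806 -0.06289613  0.034     ] next [ 0.50819169 -0.02508302  0.034     ]
[ 0.0681 -0.0437  0.0226]
[ 0.0678 -0.0438  0.1196]
```

```bash
python3 -m creep '[[0.8,0.035,-0.02,0,0,0,0],[0.8,0.0385,-0.021,0,0,0,0],[0.8,0,0,0,0,0,0],[0.8,0,0,0.03,0,0,0],[0.8,0,0,0.04,0,0,0],[0.8,0,0,0.03,0,0,0],[0.8,0,0,0.024,0,0,0],[0.8,0,0,0,0,0,0],[0.8,0,0,0,0,0,0]]'
python3 - <<'E'
from h import *
o=ctrl.get_obs();k=calibration("wrist"); im=get_image("wrist"); cv2.imwrite("pics/w5.png",im[:,:,::-1])
for n in ("knob","bottle","pot_centre"): print(n,[(np.round(e["extent"]).tolist(),round(e["conf"],2)) for e in models.search_frame("wrist",n)])
print(proj(k,o["tool_pos"]+[0,0,.032]))
E
```

```text
t: 10.25
tool_pos: [0.5067, -0.0651, 0.05]
tool_rot: [-0.061, -3.14, -0.001]
contact_force: [0.6, 0.4, 0.0]
opening: 0.0685
knob [([254.0, 267.0, 315.0, 344.0], 0.58)]
bottle [([316.0, 335.0, 370.0, 378.0], 0.72)]
pot_centre [([203.0, 336.0, 246.0, 377.0], 0.65)]
[286.00143421 313.12773447]
```

View pics/w5.png

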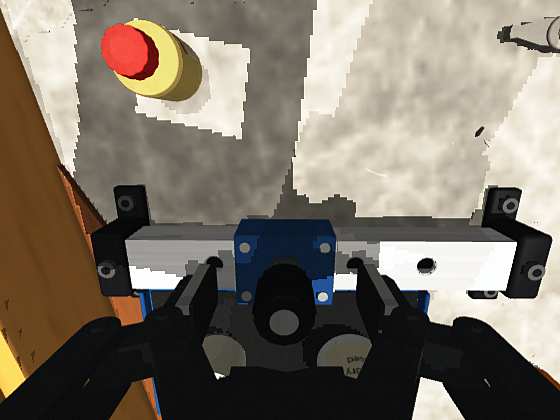

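The knob top is at (284,318), centred between the pads to about 1 mm and roughly 2 mm farther out. I'll shift by that and close.

```bash
python3 -m creep '[[0.8,-0.002,0,-0.002,0,0,0],[0.4,0,0,0,0,0,0],[0.2,0,0,0,0,0,0],[0.1,0,0,0,0,0,0],[0.1,0,0,0,0,0,0],[0.1,0,0,0,0,0,0],[0.1,0,0,0,0,0,0],[0.1,0,0,0,0,0,0]]' 60
```

```text
t: 11.25
tool_pos: [0.509, -0.0654, 0.0527]
tool_rot: [0.062, 3.141, -0.0]
contact_force: [-2.0, -1.1, 4.3]
opening: 0.0249
```

```bash
python3 -m creep '[[0.1,0,0,-0.002,0,0,0],[0.1,0,0,-0.003,0,0,0],[0.1,0,0,-0.003,0,0,0],[0.1,0,0,-0.001,0,0,0],[0.1,0,0,0,0,0,0],[0.1,0,0,0,0,0,0]]'
```

```text
t: 11.85
tool_pos: [0.5088, -0.0653, 0.0608]
tool_rot: [0.062, 3.141, 0.0]
contact_force: [5.2, -0.4, -9.0]
opening: 0.0244
```

```bash
python3 -m creep '[[0.1,0,0.001,0,0,0,0],[0.1,0,0.002,0,0,0,0],[0.1,0,0.003,0,0,0,0],[0.1,0,0.004,0,0,0,0],[0.1,0,0.004,0,0,0,0]]'
```

```text
t: 12.35
tool_pos: [0.5094, -0.0513, 0.0608]
tool_rot: [0.062, 3.141, -0.0]
contact_force: [5.4, -1.9, -8.6]
opening: 0.0247
```

Sliding freely at about 2 N.

```bash
python3 -m creep '[[0.1,0,0.004,0,0,0,0],[0.1,0,0.004,0,0,0,0],[0.1,0,0.004,0,0,0,0],[0.1,0,0.004,0,0,0,0],[0.1,0,0.004,0,0,0,0],[0.1,0,0.003,0,0,0,0],[0.1,0,0.002,0,0,0,0],[0.1,0,0.001,0,0,0,0],[0.1,0,0,0,0,0,0],[0.1,0,0,0,0,0,0],[0.1,0,0,0,0,0,0]]'
python3 - <<'E'
from h import *
im=get_image("scene"); cv2.imwrite("pics/s6.png",cv2.resize(im[200:340,260:420,::-1],(640,560),interpolation=2))
for n in ("bottle","pot_centre","knob"): print(n,[(np.round(e["extent"]).tolist(),round(e["conf"],2)) for e in models.search_frame("scene",n)][:3])
E
```

```text
t: 13.45
tool_pos: [0.5106, -0.0251, 0.0609]
tool_rot: [0.062, 3.14, 0.001]
contact_force: [5.2, -1.2, -8.1]
opening: 0.0245
bottle []
pot_centre [([229.0, 252.0, 259.0, 294.0], 0.56), ([348.0, 262.0, 368.0, 284.0], 0.55)]
knob []
```

View pics/s6.png

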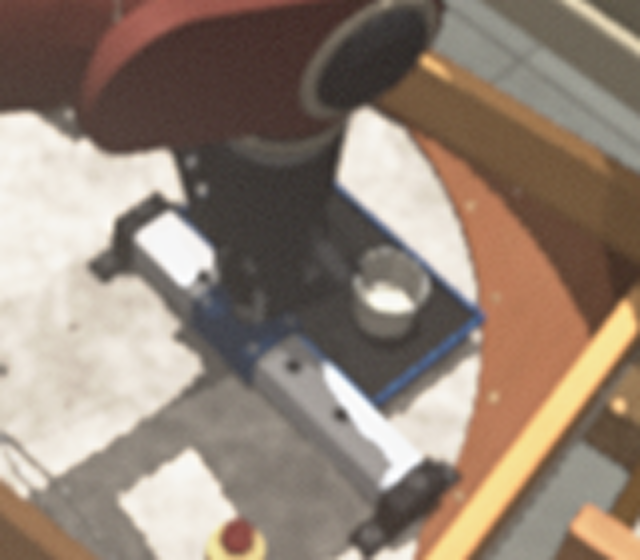

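The shelf has moved by one hole pitch: two holes now show to the right of the sleeve, at crop (292,365) and (340,413). The pot is standing. I'll lower the pin, going with the spring.

```bash
python3 -m creep '[[0.1,0,0,0.002,0,0,0],[0.1,0,0,0.002,0,0,0],[0.1,0,0,0.001,0,0,0],[0.1,0,0,0,0,0,0]]';python3 -m creep '[[0.1,0,0,0.002,0,0,0],[0.1,0,0,0.001,0,0,0],[0.1,0,0,0,0,0,0]]'
```

```text
t: 14.05
tool_pos: [0.5106, -0.0252, 0.0561]
tool_rot: [0.062, 3.14, 0.001]
contact_force: [5.6, -0.0, -6.1]
opening: 0.0245
t: 14.35
tool_pos: [0.5106, -0.0252, 0.0533]
tool_rot: [0.062, 3.141, 0.0]
contact_force: [5.1, 0.9, -6.5]
opening: 0.0245
```

```bash
python3 -m creep '[[0.1,0,0,0.001,0,0,0],[0.1,0,0,0,0,0,0]]';python3 -m creep '[[0.1,0,0,0.001,0,0,0],[0.1,0,0,0,0,0,0],[0.1,0,0,0,0,0,0]]'
```

```text
t: 14.55
tool_pos: [0.5107, -0.0253, 0.0528]
tool_rot: [0.062, 3.141, 0.0]
contact_force: [2.6, 0.7, -1.9]
opening: 0.0244
t: 14.85
tool_pos: [0.5108, -0.0254, 0.0528]
tool_rot: [0.062, 3.141, -0.0]
contact_force: [-0.8, 1.1, 4.8]
opening: 0.0241
```

The tool is back at its home height (0.0528 m now, 0.0527 m when first gripped) and pressing lightly on the stop. Now a last check of the bottle, the pot and the other items.

```bash
python3 - <<'E'
from h import *
o=ctrl.get_obs(); print(o["t"],o["tool_pos"],o["contact_force"])
a=get_image("wrist")[:,:,::-1]; b=get_image("top")[140:280,150:390,::-1]
cv2.imwrite("pics/f.png",np.vstack([cv2.resize(a,(448,336)),cv2.resize(b,(448,261),interpolation=2)]))
for c in ("wrist","top"):
  for n in ("bottle","pot_centre","block","pliers","red_cap"): print(c,n,[(np.round(e["extent"]).tolist(),round(e["conf"],2)) for e in models.search_frame(c,n)][:3])
E
```

```text
14.85 [ 0.51080196 -0.02541421  0.05275205] [-0.82077658  1.09362163  4.8228756 ]
wrist bottle [([318.0, 341.0, 406.0, 415.0], 0.87), ([259.0, 256.0, 312.0, 338.0], 0.33)]
wrist pot_centre [([172.0, 375.0, 195.0, 408.0], 0.71)]
wrist block [([547.0, 286.0, 556.0, 364.0], 0.56)]
wrist pliers [([427.0, 0.0, 560.0, 67.0], 0.55)]
wrist red_cap [([2.0, 14.0, 133.0, 97.0], 0.65)]
top bottle [([257.0, 154.0, 269.0, 172.0], 0.82), ([294.0, 180.0, 298.0, 186.0], 0.48)]
top pot_centre []
top block [([211.0, 173.0, 244.0, 207.0], 0.76)]
top pliers [([226.0, 250.0, 275.0, 262.0], 0.88), ([282.0, 169.0, 350.0, 224.0], 0.38)]
top red_cap []
```

View pics/f.png

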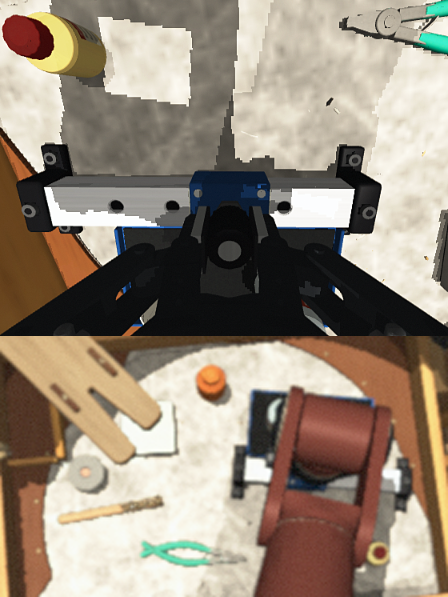

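The pliers, block and red-capped bottle are unmoved. The bottle is mostly hidden, though, so I'll compare its expected outline with one crop.

```bash
python3 - <<'E'
from h import *
k=calibration("wrist"); a=get_image("wrist")[:,:,::-1].copy()
b=get_image("scene")[210:300,290:400,::-1]
bx=np.array([.5815,.0150,0])
th=np.linspace(0,2*np.pi,40)
crop=cv2.convertScaleAbs(cv2.resize(a[300:420,150:450],(800,320),interpolation=2),alpha=2.5,beta=20)
for z,r in((.022,.021),(.093,.021),(.107,.013)):
    P=np.array([proj(k,bx+[r*np.cos(t),r*np.sin(t),z]) for t in th]); print(z,P.min(0).round(),P.max(0).round())
    cv2.polylines(crop,[((P-[150,300])*2.667).astype(int)],True,(0,255,0),1)
cv2.imwrite("pics/g.png",np.vstack([crop,cv2.copyMakeBorder(cv2.resize(b,(342,280),interpolation=2),0,0,0,458,0)]))
E
```

```text
0.022 [319. 319.] [382. 371.]
0.093 [335. 421.] [429. 488.]
0.107 [360. 469.] [424. 513.]
```

View pics/g.png

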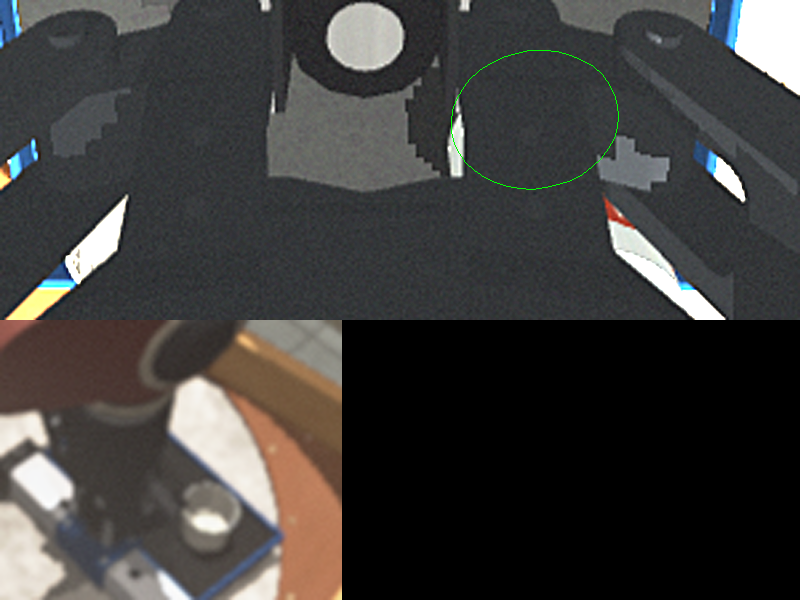

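The visible slivers, the left base edge at (321,352) and the label and right edge at about (405,400), match the predicted outline of an upright bottle. The pot is standing. I'll hand in.

```bash
python3 -c "
from station import finish_job; print(finish_job())"
```

```text
the job is handed in; nothing more can be done
None
```

The job is done and handed in after about 15 s of robot time. I stood the blue-capped bottle in the middle of the empty half and let go. I then pulled the knob up about 8 mm, slid the shelf 40 mm to the next hole on the left and lowered the pin home. The gripper is still holding the knob.

**Pin:** The tool came back to 0.0528 m, against 0.0527 m when I first gripped the knob. It meets the home stop with about 5 N, so the pin is seated. The pictures show the sleeve one hole further left. I did not push sideways to test the lock.

**Bottle and pot:** The pot is clearly standing. After the slide, the gripper hid most of the bottle. Only slivers of its edge and label showed, but they match the outline of an upright bottle. The detector missed the bottle in the scene view.

**Other items:** The pliers and block are where they started to within a few pixels. The red-capped bottle looks undisturbed by eye, but the detector did not find it in either top view.

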